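Unlock the long knife case

ROBOT

A 7-joint arm with a two-finger parallel gripper is mounted at the origin on a cart in front of the work surface, level with it; the furniture and walls round the work are solid. World frame = base frame: x ahead of the robot, y to its left, z up, the work surface at z = 0. Lengths are in m, angles in rad, forces in N, time in s.
With the tool pointing down it reaches from about 0.35 to 0.775 m from the base axis. Payload 3.1 kg.
Tool frame: the origin (TCP) lies between the finger pads; the fingertips stand arm.nose_length ahead of it and the grasp point (between the pads) is the TCP (arm.nose_length is the distance from the TCP to the fingertips, in m); z points along the fingers, y is the line along which they close (so a half turn about z gives the same grasp; the last joint's range is limited). The gripper opens to 85 mm and grips with 20 to 120 N. Pads are 22 mm wide; open, the fingers measure 114 mm over their backs; the gripper's body (76 mm by 85 mm) begins 54 mm behind the grasp point. The pads swing forward as they close: fully open they stand 13 mm farther back than shut.
Start: joints at [-1.314, 0.311, 0.014, 1.512, -0.004, 1.319, -0.027], TCP at [0.162, 0.526, 0.25] pointing down, gripper open.
Joint ranges: [-2.7, 2.7], [-0.3, 1.91], [-1.27, 1.3], [0.12, 2.57], [-1.44, 4.58], [0.2, 2.03], [-3.05, 3.05]. Speed limits (rad/s): [2.79, 2.79, 3.14, 3.14, 3.14, 3.14, 3.14].

INTERFACE

Orientations are given as a 3x3 rotation matrix whose columns are the frame's x, y, z axes.
In Python, from bench import arm gives the robot as it stands. The module is installed in compiled form; this text tells all that it offers.
- The arm moves only by the shell command python3 -m pendant 'ROWS' [FORCE]. ROWS is JSON, a list of rows, each a list of 3 entries, a list of its own where there are three numbers: the shift along the tool's x, y, z in units of 400 mm (1.0 is 400 mm), then the turn about the tool's z in units of pi rad (1.0 is pi rad), then the closure in counts, from 0 (fully open) to 255 (shut). In form: [[[tx, ty, tz], twist, fingers], ...]. A call has 1 to 8 rows; each row is the pose to reach, as a shift and turn from the pose commanded when the call began, along the tool's axes at that moment, turning the shorter way round; what a row does not reach only later rows make up. A row lasts 1/10 s, in which the tool goes at most 50 mm and 8.59 degrees, less where a joint would pass 70% of its speed; a pose out of reach is approached as far as the arm can. A call with a number of a shift or a turn outside -1 to 1 is refused whole. A call with a gripper value outside its range is refused whole. The fingers move at their own pace and stop on an object; FORCE is the grip in N (left out, the last holds). Time passes only in rows, so rows that repeat a pose let the fingers close. It gives the time, the measured TCP pose, the force, the opening and the grip force at its end, in the units of the state.
- arm.read_state(): the state, without advancing time (a new reading comes with each control period).
- arm.grab_frame(name): name is "side" or "top"; returns the picture (420x560x3 uint8, red, green, blue); there is no depth.
- arm.get_calibration(name): a dict with "K" (3x3 intrinsics, pixels), "rvec" (rotation vector, rad) and "tvec" (3), from world to camera coordinates, as OpenCV has them. Camera axes: x right, y down, z forward; pixel columns grow to the right and rows downward; lengths in m; the calibration is good to about 2 mm. A picture is of the moment at which its call begins. get_calibration takes no time and is no camera call.
- arm.sign_off(): hands the job in; it is judged then, once.
The state is a dict: "clock": time; "qpos": joint angles; "dq": joint speeds; "joint_efforts": joint torques, N m; "position": TCP position; "eef_rot": TCP orientation; "force": force on the tool from outside, world axes, zero at the start; "ft_torque": the same for the moment, N m; "grip_width": finger opening in m; "gripper_force": force on a finger pad.
Only numpy, scipy, OpenCV 4.12 (cv2) and the standard library are available. Lean on these libraries where they do the work, as an engineer would, in place of code of your own. Each camera call takes 0.05 s, during which the arm holds its last target. There are 200 camera calls.

TASK

Unlock the long one of the two flat cases on the prep table: swing the keeper bar that blocks its bolt well aside, a quarter turn, then slide the bolt back by its knob to the end of its travel, clear of the staple. Leave the keeper bar swung aside, let go, and leave the short case locked as it is.

Things in the scene. Friction and masses are not known exactly. Their poses are not given: they have to be found in the camera images.
- case: LONG case: grey box with steel lid, 320 mm long (y), 130 deep (x), 55 high, fixed to the table; origin under its centre, z up. Its carrying handle is on the -x side. On the lid near the +y end: a slide bolt with upright black knob and, behind it, a flat steel keeper bar with an upright peg. The rod locks in a staple at the +y end.
- keeper_peg (a point): Upright steel peg, 14 mm diameter, 80 to 115 mm above the table, on the long case's keeper bar; point on its axis 100 mm above the table. The bar (28 mm wide, top 80 mm above the table) reaches 80 mm from its pivot. The frame turns with the bar: +y from pivot to free end, z up; the pivot is 36 mm from this point along -y. Only the knob and this peg rise above the bar.
- keeper (a joint): Angle of the long case's keeper bar, rad: 0 to 0.1 at the start, lying along the bolt, its end blocking the knob; grows counter-clockwise from above (free end swings towards the case's carrying handle side) to a stop at 1.7. Stiff: stays where left, takes about 1.5 N at the peg. The bolt can be drawn fully once it is over 0.5.
- knob (a point): Black upright round knob of the long case's bolt, 18 mm diameter, 85 to 115 mm above the table; point on its axis 100 mm above the table, 55 mm from the keeper peg when locked. Frame as the case's: y along the bolt, x across the case away from its carrying handle, z up. The bolt opens along its -y, towards the keeper bar's pivot.
- bolt (a joint): How far the long case's bolt is drawn, m: 0 locked (rod in the staple at the case's end), 0.040 at its stop, fully drawn. Stays where it is left; slides with about 2 N. The keeper bar at its starting place stops it after 1 to 4 mm.
- short_keeper (a joint): Keeper bar angle of the SHORT case (190 mm long, same hardware), rad; about 0 and to be left so.
- short_bolt (a joint): How far the short case's bolt is drawn, m; 0 and to be left so.

How it is judged:
On the way, in this order (a step that is already met when the one before it is completed fails the run):
1. the long case's keeper bar is swung well aside (over 1.1 rad) while its bolt is still locked (value of joint keeper above 1.1 rad and value of joint bolt below 0.01 m), for 0.2 s.
2. the long case's bolt is drawn back to within 10 mm of its stop (value of joint bolt above 0.03 m), for 0.2 s.
At the end, for the whole second after the job is handed in: The long case's keeper bar stands aside (over 1.0 rad), its bolt is drawn at least 30 of 40 mm, and the short case is still locked (bolt drawn less than 10 mm, keeper bar under 0.3 rad) (value of joint keeper above 1 rad and value of joint bolt above 0.03 m and value of joint short_bolt below 0.01 m and value of joint short_keeper below 0.3 rad); the robot touches nothing.
It fails at once if the short case's bolt is drawn more than 10 mm (value of joint short_bolt above 0.01 m).
It fails at once if the short case's keeper bar is swung aside (over 0.3 rad) (value of joint short_keeper above 0.3 rad).
It also fails if it takes over 42 s, if anything falls off the work surface, if the arm or the gripper's body presses on something with over 40 N, if the wrist force passes 120 N, or if a joint passes its speed limit or range.

## Working session

There is one attempt and no reset: what is moved stays moved. The work goes in short steps, Python scripts to look and compute and a shell command to move; the robot and the scene stay as the last step left them, time stands still between calls to the robot, and variables do not carry over. Pictures are saved under pics/ and viewed, at most 10 in all, crops included, and the job is handed in when it is done.

```bash
mkdir -p pics; cat > h.py <<'E'
import numpy as np, cv2
from bench import arm
def cal(n):
    c=arm.get_calibration(n); R=cv2.Rodrigues(np.array(c["rvec"],float))[0]
    return np.array(c["K"],float),R,np.array(c["tvec"],float).ravel()
def ray(n,u,v,z):
    K,R,t=cal(n); d=R.T@np.linalg.inv(K)@[u,v,1]; o=-R.T@t
    return o+d*(z-o[2])/d[2]
def proj(n,p):
    K,R,t=cal(n); q=K@(R@np.array(p)+t); return q[:2]/q[2]
def tri(a,b):
    A=[];
    for n,(u,v) in (("side",a),("top",b)):
        K,R,t=cal(n); P=K@np.c_[R,t]; A.append(P)
    X=cv2.triangulatePoints(A[0],A[1],np.array(a,float).reshape(2,1),np.array(b,float).reshape(2,1)).ravel()
    return X[:3]/X[3]
E
python3 - <<'E'
from h import *
for n in("top","side"):
    im=arm.grab_frame(n); cv2.imwrite(f"pics/{n}0.png",im[:,:,::-1])
    K,R,t=cal(n); print(n,-R.T@t,K[0,0])
s=arm.read_state(); print(s["position"],s["eef_rot"],arm.nose_length,s["clock"])
E
```

```text
top [0.36475637 0.00958779 0.95136604] 381.3751976092433
side [ 0.37702782 -0.79811543  0.67018267] 420.37081581777596
[0.16169021 0.52503777 0.249334  ] [[-9.55717578e-01  2.94284869e-01 -5.72358827e-04]
 [ 2.94285419e-01  9.55715352e-01 -2.06344503e-03]
 [-6.02285322e-05 -2.14050754e-03 -9.99997707e-01]] 0.019 0.1
```

View pics/top0.png

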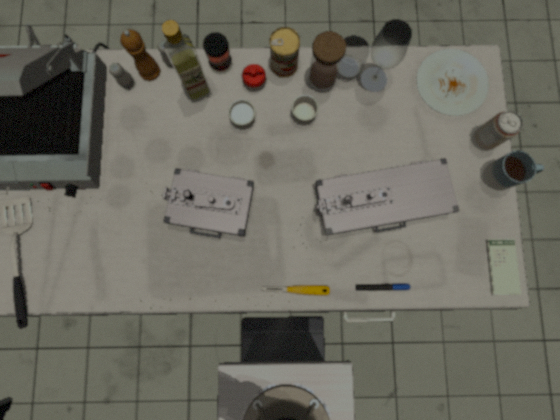

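View pics/side0.png

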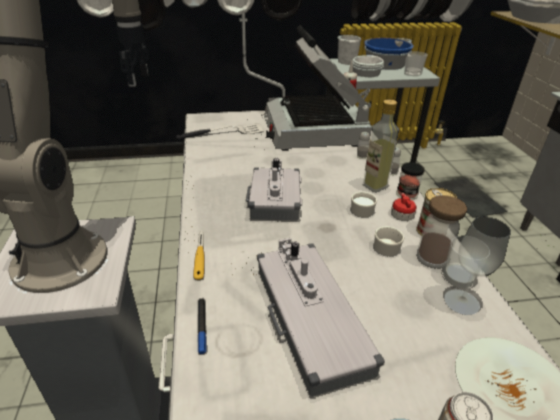

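The top view shows the long case at about (387,197) with its bolt end at (322,205), and the short case at (208,202). In the side view the long case is at (315,310), with its knob near (295,250) and its peg near (304,268). I'll enlarge both for pixel positions.

```bash
python3 - <<'E'
import cv2,numpy as np
t=cv2.imread("pics/top0.png")[150:240,305:465]; s=cv2.imread("pics/side0.png")[225:325,250:350]
t=cv2.resize(t,None,fx=5,fy=5,interpolation=cv2.INTER_CUBIC); s=cv2.resize(s,None,fx=6,fy=6,interpolation=cv2.INTER_CUBIC)
cv2.imwrite("pics/t1.png",cv2.convertScaleAbs(t,alpha=1.4)); cv2.imwrite("pics/s1.png",cv2.convertScaleAbs(s,alpha=1.4))
E
```

```text
(no output)
```

View pics/t1.png

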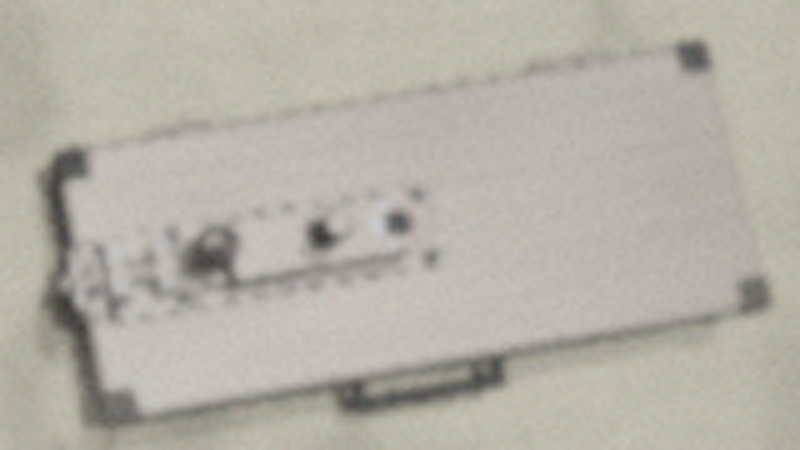

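View pics/s1.png

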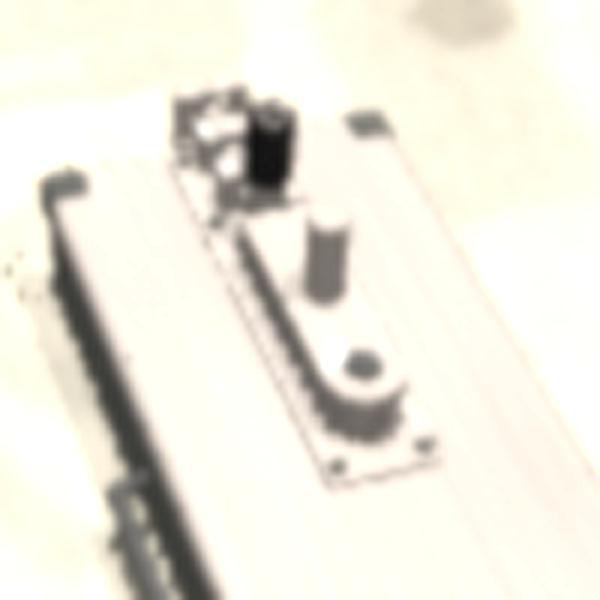

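The top crop shows the knob at (347,200), the peg at (369,196.5) and the pivot at (384,194) in full-image pixels. In the side crop the peg axis runs from (304.7,262) at the top to (303.8,274.5) at the base, and the knob top is at (295.3,243.5).

```bash
python3 - <<'E'
from h import *
S=lambda u,v:(250+u/6-.4,225+v/6-.4); T=lambda u,v:(305+u/5-.4,150+v/5-.4)
g=lambda n,p,z:ray(n,*p,z)
pt=g("side",S(328,224),.115); pb=g("side",S(323,298),.08); kt=g("side",S(272,112),.115);kb=g("side",S(266,185),.085); pv=g("side",S(363,366),.08)
print("peg",pt,pb,"knob",kt,kb,"piv",pv)
print("top peg",g("top",T(325,235),.1),"knob",g("top",T(212,248),.1),"piv",g("top",T(397,222),.08))
c=[g("top",T(*p),.055) for p in((68,160),(692,52),(755,295),(118,408))]
print(c); d=c[0]-c[1]+c[3]-c[2]; d/=np.linalg.norm(d); print("y axis",d,np.degrees(np.arctan2(-d[0],d[1])))
P=(pt+pb)/2;Kn=(kt+kb)/2; print(np.linalg.norm((P-Kn)[:2]),np.linalg.norm((P-pv)[:2]))
E
```

```text
peg [ 0.53217051 -0.20503871  0.115     ] [ 0.53281355 -0.20305869  0.08      ] knob [ 0.52476881 -0.14698582  0.115     ] [ 0.52323555 -0.15044608  0.085     ] piv [ 0.53925147 -0.2354921   0.08      ]
top peg [ 0.53103621 -0.19736489  0.1       ] knob [ 0.52572331 -0.14565436  0.1       ] piv [ 0.54065632 -0.23614945  0.08      ]
[array([ 0.57835744, -0.08622554,  0.055     ]), array([ 0.62816279, -0.39191787,  0.055     ]), array([ 0.50785998, -0.41202043,  0.055     ]), array([ 0.45800206, -0.10621242,  0.055     ])]
y axis [-0.16085909  0.98697738  0.        ] 9.256764382635604
0.05598027127641741 0.032161740236259895
```

```bash
cat >> h.py <<'E'
PV=np.array([.540,-.2365]); CY=np.array([-.161,.987]); CX=np.array([.987,.161])
def st():
    s=arm.read_state(); R=np.array(s["eef_rot"]); p=np.array(s["position"]); d=p[:2]-PV
    tw=np.arctan2(np.cross(R[:2,1],CY),R[:2,1]@CY)
    print("t",s["clock"],"case mm",np.round([d@CX*1e3,d@CY*1e3,p[2]*1e3],1),"twist need",round(-tw/np.pi,4),"F",np.round(s["force"],1),"w",s["grip_width"])
    return R,p
def go(x,y,z):
    R,p=st(); w=np.r_[PV+CX*x/1e3+CY*y/1e3,z/1e3]; print((x,y,z),np.round(R.T@(w-p)/.4,4),np.round(w,3))
E
python3 -c "
from h import *
go(34,36,160)"
```

```text
t 0.1 case mm [-250.8  812.5  249.3] twist need -0.1466 F [-0.3 -0.8  0. ] w 0.08539122060985842
(34, 36, 160) [-1.5003 -1.4223  0.2265] [ 0.568 -0.195  0.16 ]
```

```bash
python3 -m pendant '[[[-0.72,-0.68,0],-0.147,255],[[-0.72,-0.68,0],-0.147,255],[[-0.72,-0.68,0],-0.147,255],[[-0.72,-0.68,0],-0.147,255],[[-0.72,-0.68,0],-0.147,255],[[-0.72,-0.68,0],-0.147,255],[[-0.72,-0.68,0],-0.147,255],[[-0.72,-0.68,0],-0.147,255]]' 20; python3 -c "
from h import *
go(34,36,160)"
```

```text
clock: 0.9
position: [0.3566, 0.1804, 0.2501]
eef_rot: [[-0.987, -0.163, -0.0], [-0.163, 0.987, 0.0], [0.0, 0.0, -1.0]]
force: [1.1, 0.2, -0.6]
grip_width: -0.0
gripper_force: 0.0
t 0.9 case mm [-113.9  441.   250.1] twist need 0.0005 F [ 1.1  0.2 -0.6] w -3.782742975913364e-05
(34, 36, 160) [-0.3682 -1.0131  0.2249] [ 0.568 -0.195  0.16 ]
```

```bash
python3 -m pendant '[[[-0.368,-1.0,0.1],0,255],[[-0.368,-1.0,0.1],0,255],[[-0.368,-1.0,0.1],0,255],[[-0.368,-1.0,0.1],0,255],[[-0.368,-1.0,0.1],0,255],[[-0.368,-1.0,0.1],0,255],[[-0.368,-1.0,0.1],0,255],[[-0.368,-1.0,0.1],0,255]]'; python3 -m pendant '[[[-0.0,-0.0,0.06],0,255],[[0,0,0.06],0,255],[[0,0,0.06],0,255]]' | head -1; python3 -c "
from h import *
go(34,36,107)"
```

```text
clock: 1.7
position: [0.5532, -0.1653, 0.2122]
eef_rot: [[-0.987, -0.163, -0.001], [-0.163, 0.987, 0.001], [0.001, 0.001, -1.0]]
force: [0.3, 0.6, 0.5]
grip_width: -0.0001
gripper_force: 0.0
clock: 2.0
t 2.0 case mm [ 23.8  71.  188.1] twist need 0.0009 F [0.5 0.3 0.9] w -5.2903441330713793e-05
(34, 36, 107) [-0.0257 -0.0881  0.2026] [ 0.568 -0.195  0.107]
```

```bash
python3 -m pendant '[[[-0.026,-0.088,0.0],0,255],[[-0.026,-0.088,0],0,255],[[-0.026,-0.088,0.1],0,255],[[-0.026,-0.088,0.202],0,255],[[-0.026,-0.088,0.202],0,255],[[-0.026,-0.088,0.202],0,255]]'|head -1;  python3 - <<'E'
from h import *
go(-8,36,107)
im=arm.grab_frame("side")[:,:,::-1][195:315,230:390]
cv2.imwrite("pics/s2.png",cv2.resize(im,None,fx=5,fy=5,interpolation=cv2.INTER_CUBIC))
E
```

```text
clock: 2.6
t 2.6 case mm [ 35.2  35.7 109.2] twist need 0.0011 F [ 0.  -0.5  0.6] w 0.000374106402428195
(-8, 36, 107) [0.108  0.001  0.0054] [ 0.526 -0.202  0.107]
```

View pics/s2.png

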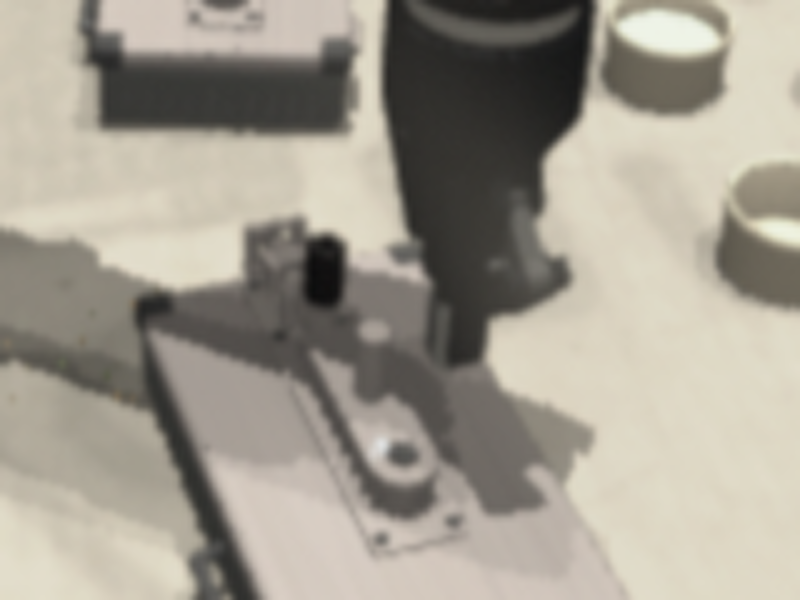

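The shut fingers (tip at about (460,360) in the crop) stand beside the peg (375,360) on its +x side, clear of the knob (325,270). Now I push the peg.

```bash
python3 -m pendant '[[[0.03,0,0.004],0,255],[[0.05,0,0.004],0,255],[[0.07,0,0.004],0,255],[[0.085,0,0.004],0,255],[[0.1,0,0.004],0,255],[[0.108,0,0.004],0,255],[[0.108,0,0.004],0,255]]'|grep -E "clock|force|posi";  python3 - <<'E'
from h import *
go(5,54,107); go(-30,54,107); go(-30,26,107)
im=arm.grab_frame("side")[:,:,::-1][195:315,230:390]
cv2.imwrite("pics/s3.png",cv2.resize(im,None,fx=5,fy=5,interpolation=cv2.INTER_CUBIC))
E
```

```text
clock: 3.35
position: [0.5256, -0.2044, 0.1068]
force: [1.6, 0.3, 1.0]
gripper_force: 0.8
t 3.35 case mm [ -9.1  34.  106.8] twist need 0.0002 F [1.6 0.3 1. ] w -0.00014423510800483074
(5, 54, 107) [-0.0352  0.05   -0.0004] [ 0.536 -0.182  0.107]
t 3.35 case mm [ -9.1  34.  106.8] twist need 0.0002 F [1.6 0.3 1. ] w -0.00014423510800483074
(-30, 54, 107) [ 0.0523  0.0501 -0.0004] [ 0.502 -0.188  0.107]
t 3.35 case mm [ -9.1  34.  106.8] twist need 0.0002 F [1.6 0.3 1. ] w -0.00014423510800483074
(-30, 26, 107) [ 0.0524 -0.0199 -0.0004] [ 0.506 -0.216  0.107]
```

View pics/s3.png

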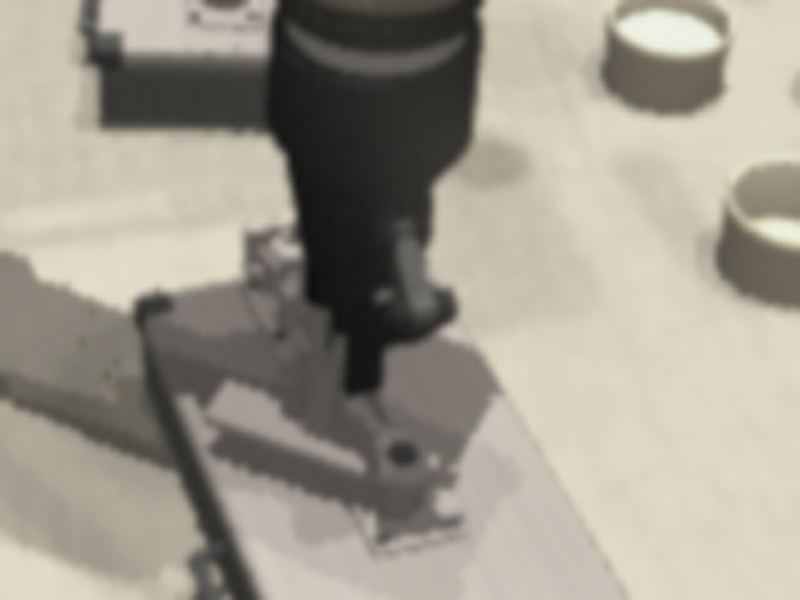

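The bar has swung to about 0.8 rad, with its free end at crop (220,410). The fist goes round behind the peg and pushes it along -y.

```bash
python3 -m pendant '[[[-0.035,0.02,0],0,255],[[-0.03,0.05,0],0,255],[[0.01,0.053,0],0,255],[[0.052,0.053,0],0,255],[[0.052,0.04,0],0,255],[[0.052,0.02,0],0,255],[[0.052,0.0,0],0,255],[[0.052,-0.01,0],0,255]]'|grep -E "clock|force|posi"; python3 -m pendant '[[[0,-0.007,0],0,255],[[0.0,-0.013,0],0,255],[[0.0,-0.013,0],0,255]]'|grep -E "clock|force|posi"; python3 - <<'E'
from h import *
go(-30,60,107); go(-30,60,150);go(0,128,150); go(0,128,109)
im=arm.grab_frame("side")[:,:,::-1][195:315,230:390]
cv2.imwrite("pics/s4.png",cv2.resize(im,None,fx=5,fy=5,interpolation=cv2.INTER_CUBIC))
E
```

```text
clock: 4.2
position: [0.5038, -0.2083, 0.1047]
force: [-3.6, 3.3, 0.1]
gripper_force: 2.1
clock: 4.5
position: [0.5075, -0.2169, 0.1063]
force: [0.0, 1.8, -0.5]
gripper_force: 0.8
t 4.5 case mm [-28.9  24.6 106.3] twist need 0.0004 F [ 0.   1.8 -0.5] w -4.128773306174096e-05
(-30, 60, 107) [ 0.0027  0.0885 -0.0017] [ 0.501 -0.182  0.107]
t 4.5 case mm [-28.9  24.6 106.3] twist need 0.0004 F [ 0.   1.8 -0.5] w -4.128773306174096e-05
(-30, 60, 150) [ 0.0026  0.0885 -0.1092] [ 0.501 -0.182  0.15 ]
t 4.5 case mm [-28.9  24.6 106.3] twist need 0.0004 F [ 0.   1.8 -0.5] w -4.128773306174096e-05
(0, 128, 150) [-0.0726  0.2584 -0.1093] [ 0.519 -0.11   0.15 ]
t 4.5 case mm [-28.9  24.6 106.3] twist need 0.0004 F [ 0.   1.8 -0.5] w -4.128773306174096e-05
(0, 128, 109) [-0.0726  0.2584 -0.0068] [ 0.519 -0.11   0.109]
```

View pics/s4.png

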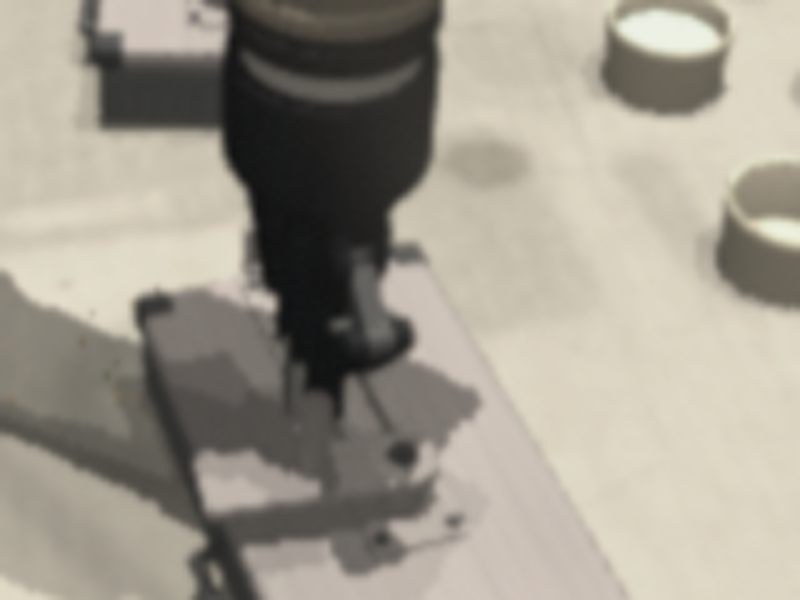

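The keeper now lies roughly across the case, at about 1.4 rad (free end at crop (210,480)). I lift, go over the knob and come down on its +y side.

```bash
python3 -m pendant '[[[0,0.03,0],0,255],[[0,0.03,-0.12],0,255],[[0,0.03,-0.13],0,255],[[-0.073,0.12,-0.13],0,255],[[-0.073,0.258,-0.13],0,255],[[-0.073,0.258,-0.13],0,255],[[-0.073,0.258,-0.13],0,255]]'|grep -E "clock|force|posi"; python3 - <<'E'
from h import *
go(0,130,112)
im=arm.grab_frame("side")[:,:,::-1][195:315,230:390]
cv2.imwrite("pics/s5.png",cv2.resize(im,None,fx=5,fy=5,interpolation=cv2.INTER_CUBIC))
E
```

```text
clock: 5.25
position: [0.5197, -0.1069, 0.1588]
force: [0.2, -0.1, -0.2]
gripper_force: 0.0
t 5.25 case mm [  0.8 131.2 158.8] twist need 0.0023 F [ 0.2 -0.1 -0.2] w 7.388335389198383e-05
(0, 130, 112) [ 0.0023 -0.003   0.1169] [ 0.519 -0.108  0.112]
```

View pics/s5.png

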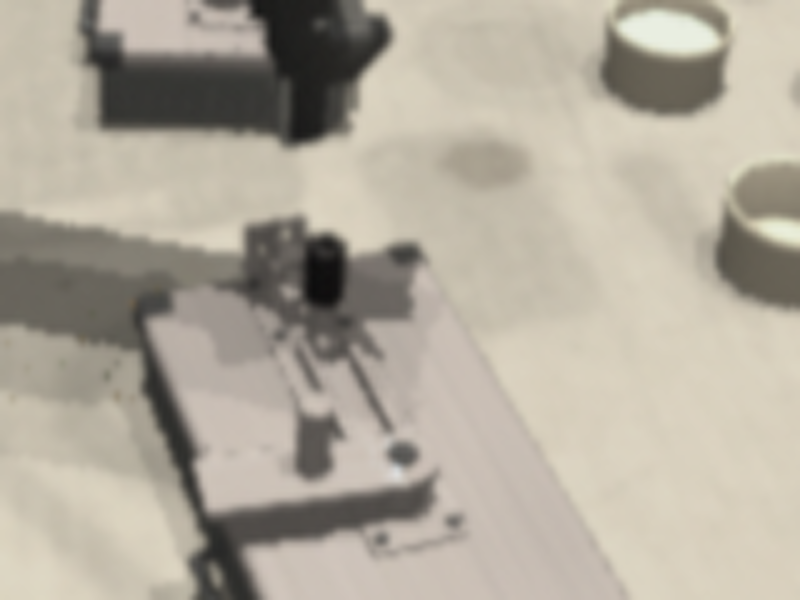

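The keeper is well aside (peg at crop (313,440), about 1.5 rad). The knob stands untouched at (325,270). I go down and draw the bolt.

```bash
python3 -m pendant '[[[0.002,0,0.06],0,255],[[0.002,0,0.116],0,255],[[0.002,0,0.116],0,255],[[0.002,-0.03,0.116],0,255],[[0.002,-0.045,0.116],0,255],[[0.002,-0.06,0.116],0,255],[[0.002,-0.075,0.116],0,255],[[0.002,-0.09,0.116],0,255]]'|grep -E "clock|force|posi"; python3 -m pendant '[[[0,-0.012,0],0,255],[[0,-0.024,0],0,255],[[0,-0.036,0],0,255],[[0,-0.044,0],0,255],[[0,-0.044,0],0,255]]'|grep -E "clock|force|posi"; python3 - <<'E'
from h import *
st()
im=arm.grab_frame("side")[:,:,::-1][195:315,230:390]
cv2.imwrite("pics/s6.png",cv2.resize(im,None,fx=5,fy=5,interpolation=cv2.INTER_CUBIC))
E
```

```text
clock: 6.1
position: [0.5246, -0.146, 0.1129]
force: [-0.8, 2.8, 1.6]
gripper_force: 1.3
clock: 6.6
position: [0.5273, -0.164, 0.1122]
force: [0.2, 0.2, -0.2]
gripper_force: 0.1
t 6.6 case mm [ -0.9  73.6 112.2] twist need 0.0002 F [ 0.2  0.2 -0.2] w 1.4038402904960595e-05
```

View pics/s6.png

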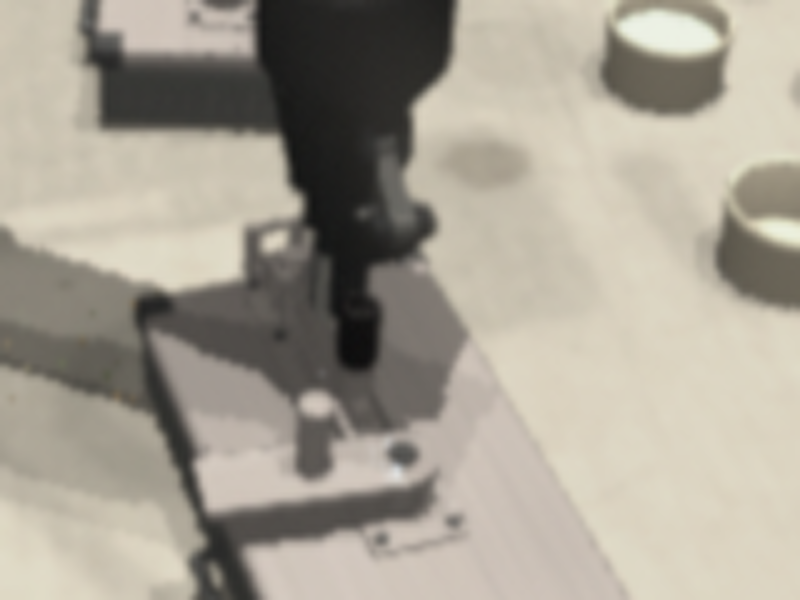

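The knob has moved to about (358,335) in the crop, with its base at (358,365), against the fingers. I check the travel by rays and push on gently to feel for the stop.

```bash
python3 -c "
from h import *
a=ray('side',230+325/5,195+302/5,.085);b=ray('side',230+358/5,195+364/5,.085);print((b-a)[:2]@CY)"; python3 -m pendant '[[[0,-0.004,0],0,255],[[0,-0.008,0],0,255],[[0,-0.008,0],0,255]]'|grep -E "clock|force|posi"; python3 -c "
from h import *
st()"
```

```text
-0.03922099419356757
clock: 6.95
position: [0.527, -0.1646, 0.112]
force: [-1.6, 4.3, 2.4]
gripper_force: 2.5
t 6.95 case mm [ -1.3  73.  112. ] twist need 0.0007 F [-1.6  4.3  2.4] w -0.00020463204381114056
```

The travel measures 39 mm and the bolt is at its stop, with the force rising and no further motion. I back off and lift.

```bash
python3 -m pendant '[[[0,0.05,0],0,255],[[0,0.06,0],0,255],[[0,0.06,-0.12],0,255],[[0,0.06,-0.24],0,255],[[0,0.06,-0.3],0,255],[[0,0.06,-0.3],0,255],[[0,0.06,-0.3],0,255],[[0,0.06,-0.3],0,255]]'|grep -E "clock|force|posi"; python3 - <<'E'
from h import *
im=arm.grab_frame("side")[:,:,::-1][145:315,210:410]
cv2.imwrite("pics/s7.png",cv2.resize(im,None,fx=3.5,fy=3.5,interpolation=cv2.INTER_CUBIC))
E
```

```text
clock: 7.75
position: [0.5226, -0.1426, 0.2305]
force: [-0.7, 1.0, -0.8]
gripper_force: 0.0
```

View pics/s7.png

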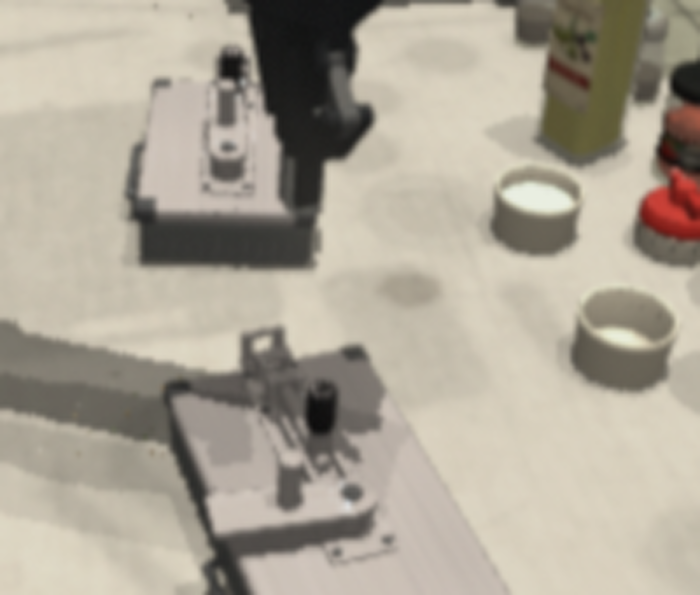

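The bolt is drawn (knob at (320,405)), the keeper is aside (peg at (290,480)), the short case is untouched and the gripper is in free air.

```bash
python3 -c "
from bench import arm
print(arm.sign_off())"
```

```text
the job is handed in; nothing more can be done
None
```

The long case is unlocked: its keeper bar is swung aside to about 1.5 rad and its bolt is drawn about 39 mm to the stop. The short case was left alone, the arm is clear, and the job is handed in at about 8 s; the hand-in returned no verdict.

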